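# Find the thread hand of a header cap and hold it off

### The arm

A 6-joint arm with a two-finger parallel gripper is mounted at the origin on the work surface; the furniture and walls round the work are solid. World frame = base frame: x ahead of the robot, y to its left, z up, the work surface at z = 0. Lengths are in m, angles in degrees, forces in N, time in s.
With the tool pointing down it reaches from about 0.4 to 0.825 m from the base axis. Payload 7 kg.
Tool frame: the origin (TCP) lies midway between the tips of the shut fingers; the grasp point (between the pads) lies r.grip_depth behind it (r.grip_depth is the distance from the TCP to the grasp point, in m); z points along the fingers, y is the line along which they close (so a half turn about z gives the same grasp; the last joint's range is limited). The gripper opens to 88 mm and grips with 3 to 60 N. Pads are 19 mm wide; open, the fingers measure 130 mm over their backs; the gripper's body (78 mm by 193 mm) begins 47 mm behind the grasp point.
Start: joints at [-56.087, 20.546, 0.682, 0, -70.136, -16.507], TCP at [0.202, -0.644, 0.227] pointing down, gripper open.
Joint ranges: [-176.03, 176.03], [-82.01, 121.73], [-58.28, 71.71], [-173.87, 95.51], [-174.79, -0.11], [-173.66, 173.66]. Speed limits (degrees/s): [136.94, 136.94, 172.46, 180, 180, 180].

### API

Orientations are given as [roll, pitch, yaw] about the fixed x, y, z axes, in that order (R = Rz(yaw) Ry(pitch) Rx(roll)).
In Python, from plant import r, imaging, close_job, get_state gives the robot as it stands (r), with the cameras (imaging), the job as plain functions and the readings as plain functions.
- The arm moves only by the shell command python3 drive.py FILE [OPENING] [FORCE], which reads ROWS from the file FILE. ROWS is a JSON list of rows, 1 to 12 of them, each an object with the fields trans (a list: dx, dy, dz in a scale on which 1.0 is 0.5 m), r (a list: a rotation vector rx, ry, rz in shares of 90 degrees (1.0 is 90 degrees)); a field left out counts as zero; each row is the pose to reach, as a shift and turn from the pose commanded when the command began, along the tool's axes at that moment; what a row does not reach only later rows make up. A row lasts 1/12 s, in which the tool goes at most 0.0417 m and 7.16 degrees, less where a joint would pass 70% of its speed; a pose out of reach is approached as far as the arm can. OPENING is the finger opening in m, set as the command begins (- or left out keeps the last). The fingers move at their own pace and stop on an object; FORCE is the grip in N (left out, the last holds). Time passes only in rows, so rows that do not move let the fingers close. It prints the time, the measured TCP pose, the force, the opening and the grip force at its end. Input that does not fit is refused with a message, and nothing moves.
- get_state(): the state, without advancing time (a new reading comes with each control period).
- imaging.capture(name): name is "side" or "top"; returns a dict with "frame" (384x512x3 uint8, red, green, blue), "z_map" (384x512 float32, m along the optical axis (not along the pixel's ray), 0 where there is no reading), "fx", "fy", "cx", "cy" (pixels), "cam_to_world" (4x4, takes a point from camera to world coordinates). Camera axes: x right, y down, z forward; pixel columns grow to the right and rows downward; lengths in m; the calibration is good to about 2 mm. A picture is of the moment at which its call begins.
- close_job(): hands the job in; it is judged then, once.
The state is a dict: "time_s": time; "joints": joint angles; "qd": joint speeds; "joint_torque": joint torques, N m; "tcp_pos": TCP position; "eef_rot": TCP orientation; "contact_force": force on the tool from outside, world axes, zero at the start; "moment": the same for the moment, N m; "gripper_width": finger opening in m; "gripper_force": force on a finger pad.
Only numpy, scipy, OpenCV 4.12 (cv2) and the standard library are available. Lean on these libraries where they do the work, as an engineer would, in place of code of your own. Each camera call takes 0.05 s, during which the arm holds its last target. There are 200 camera calls.

### The job

The irrigation header on the bench has two screw caps, one with a right-hand and one with a left-hand thread, and from outside nobody can tell which is which. Take the cap next to the round pressure gauge: try turning it each way until you find the way that loosens it, unscrew it, then lift it upright at least 60 mm clear of its port and finish while still holding it there, above the port. Leave the other cap screwed on, and do not disturb the pot, the tape roll and the seed packet lying around.

Things in the scene. Friction and masses are not known exactly. Their poses are not given: they have to be found in the camera images.
- header: irrigation header, fixed: grey pipe along its y axis on a foot plate 90 x 300 mm. Origin: centre of the plate's underside; z up. Ports point up at y = +60 mm (port 1) and -60 mm (port 2); end tees at y = +-125 mm carry the gauge and a hex plug. One port has a right-hand thread (counter-clockwise from above loosens), the other a left-hand one; which differs by start
- port_1 (a point): centre of the top of port 1's neck, under the roof of cap_1, 92 mm above the bench; axes as the header's. How either cap turns: lightly, about 0.2 rad either way from the header's x axis; the tightening way it then stops dead (less than 0.4 rad from its start unless forced), the loosening way it goes on and climbs about 2 mm
- port_2 (a point): centre of the top of port 2's neck, under the roof of cap_2, 92 mm above the bench; axes as the header's. How either cap comes off: straight up, once its bar is turned 0.9 to 2.3 rad the loosening way from the header's x axis (aim for 1.05 to 1.2 rad); before that the thread holds it down
- cap_1: black screw cap on port 1, 50 mm across, 53 mm high. Origin: centre of its open underside (66 mm above the bench when seated), z up. Skirt and roof: z = 0 to 31 mm; on the roof a grip bar 46 mm long (cap x), 16 mm thick (cap y), z = 31 to 53 mm, to be pinched across its 16 mm. 56 to 104 g. The bar starts within 0.09 rad of the header's x axis, whatever the thread hand.
- cap_2: black screw cap on port 2, 50 mm across, 53 mm high. Origin: centre of its open underside (66 mm above the bench when seated), z up. Skirt and roof: z = 0 to 31 mm; on the roof a grip bar 46 mm long (cap x), 16 mm thick (cap y), z = 31 to 53 mm, to be pinched across its 16 mm. 56 to 104 g. The bar starts within 0.09 rad of the header's x axis, whatever the thread hand.
- gauge: round pressure gauge, 36 mm across, 20 mm thick, white face towards the header's -x; fixed upright on the end tee beside port 1 or port 2 (differs from start to start), 65 mm from that port's axis; its top is 88 mm above the bench. Origin at the foot of its stem, 52 mm above the bench
- seed_pot: loose square terracotta pot, 65 x 65 x 65 mm, beyond the header; origin at the centre of its underside
- tape: loose roll of tape lying flat, 66 mm across, 18 mm high, on the robot's side of the header; origin at the centre of its underside
- packet: loose seed packet lying flat, 118 x 82 x 11 mm, beyond the header; origin at the centre of its underside

How it is judged (in metres and radians):
On the way:
1. the cap beside the gauge is unscrewed: its bar turned more than 0.65 rad from the header's x axis while it still sits on its port (((horizontal distance between gauge and port_1 below 0.1 m and angle between the x axis of cap_1 and the x axis of header, either way round above 0.65 rad and z of cap_1 in the frame of header below 0.085 m and horizontal distance between cap_1 and port_1 below 0.01 m) or (horizontal distance between gauge and port_2 below 0.1 m and angle between the x axis of cap_2 and the x axis of header, either way round above 0.65 rad and z of cap_2 in the frame of header below 0.085 m and horizontal distance between cap_2 and port_2 below 0.01 m))), for 0.05 s.
At the end, for the whole second after the job is handed in: cap beside the gauge held still by the fingers (< 30 mm/s), tilted < 0.35 rad, < 60 mm sideways of its port, its underside > 117 mm above the bench (51 mm above its seat); the other cap moved < 6 mm, its bar < 0.5 rad from the header's x axis (((horizontal distance between gauge and port_1 below 0.1 m and z of cap_1 in the frame of header above 0.117 m and horizontal distance between cap_1 and port_1 below 0.06 m and angle between cap_1's own z axis and vertical below 0.35 rad and linear speed of cap_1 below 0.03 m/s and contact force between cap_1 and the fingers above 1 N and contact force between cap_1 and header below 0.01 N and distance of cap_2 from where it was at the start of the episode below 0.006 m and angle between the x axis of cap_2 and the x axis of header, either way round below 0.5 rad) or (horizontal distance between gauge and port_2 below 0.1 m and z of cap_2 in the frame of header above 0.117 m and horizontal distance between cap_2 and port_2 below 0.06 m and angle between cap_2's own z axis and vertical below 0.35 rad and linear speed of cap_2 below 0.03 m/s and contact force between cap_2 and the fingers above 1 N and contact force between cap_2 and header below 0.01 N and distance of cap_1 from where it was at the start of the episode below 0.006 m and angle between the x axis of cap_1 and the x axis of header, either way round below 0.5 rad))); the arm keeps its last pose, push and grip.
It fails at once if the cap away from the gauge is unscrewed or pulled (6 mm, 0.5 rad) ((horizontal distance between gauge and port_1 below 0.1 m and not (distance of cap_2 from where it was at the start of the episode below 0.006 m and angle between the x axis of cap_2 and the x axis of header, either way round below 0.5 rad)) or (horizontal distance between gauge and port_2 below 0.1 m and not (distance of cap_1 from where it was at the start of the episode below 0.006 m and angle between the x axis of cap_1 and the x axis of header, either way round below 0.5 rad))).
It fails at once if the terracotta pot is pushed more than 20 mm (distance of seed_pot from where it was at the start of the episode above 0.02 m).
It fails at once if the tape roll is pushed more than 20 mm (distance of tape from where it was at the start of the episode above 0.02 m).
It fails at once if the seed packet is pushed more than 20 mm (distance of packet from where it was at the start of the episode above 0.02 m).
It also fails if it takes over 51 s, if anything falls off the work surface, if the arm or the gripper's body presses on something with over 40 N, if the wrist force passes 120 N, or if a joint passes its speed limit or range.

## Working session

There is one attempt and no reset: what is moved stays moved. The work goes in short steps, Python scripts to look and compute and a shell command to move; the robot and the scene stay as the last step left them, time stands still between calls to the robot, and variables do not carry over. Pictures are saved under pics/ and viewed, at most 10 in all, crops included, and the job is handed in when it is done.

```bash
ls; mkdir -p pics; python3 - <<'E'
from plant import r, imaging, close_job, get_state
import cv2,numpy as np
for n in("top","side"):
    c=imaging.capture(n); cv2.imwrite(f"pics/{n}0.png",c["frame"][:,:,::-1]); np.savez(f"{n}0.npz",**c)
    print(n,c["fx"],c["cx"],c["cy"],np.round(c["cam_to_world"],3).tolist())
print(get_state(),r.grip_depth)
E
```

```text
drive.py
pics
plant.py
top 449.49891686261736 251.956417320769 196.21343646685705 [[0.007, -0.991, 0.133, 0.479], [-1.0, -0.008, -0.003, -0.011], [0.005, -0.133, -0.991, 0.914], [0.0, 0.0, 0.0, 1.0]]
side 452.17107533577996 255.0314522859325 192.67084141353612 [[-0.928, -0.145, 0.342, 0.292], [-0.372, 0.394, -0.841, 0.697], [-0.013, -0.908, -0.42, 0.435], [0.0, 0.0, 0.0, 1.0]]
{'time_s': 0.1, 'joints': array([-5.60844604e+01,  2.05871515e+01,  6.41379572e-01, -1.81280051e-02,
       -7.01344641e+01, -1.65056209e+01]), 'qd': array([-0.05524372, -0.10632522,  0.18613567,  0.07351475, -0.00436038,
       -0.05338072]), 'joint_torque': array([-3.26127563e-03, -5.84162664e+01,  2.93748540e+01,  7.01573879e+00,
        1.00469420e-02, -8.46623448e-05]), 'tcp_pos': array([ 0.20181162, -0.64369583,  0.22573506]), 'eef_rot': array([ 1.79918228e+02, -6.45766117e-03, -1.62596249e+02]), 'contact_force': array([-1.36064048,  0.89225539, -0.48349356]), 'moment': array([ 1.60145819e-05, -5.01807401e-02,  3.44997558e-02]), 'gripper_force': 0.0, 'gripper_width': 0.08760214665404512} 0.0188
```

View pics/top0.png

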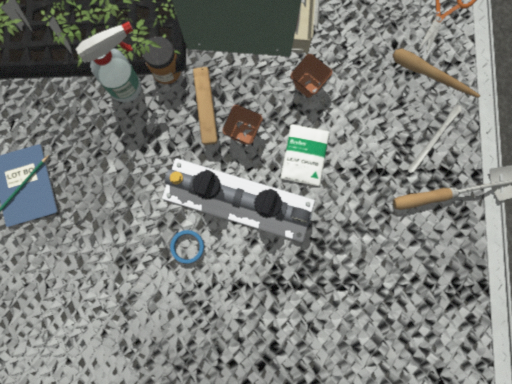

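View pics/side0.png

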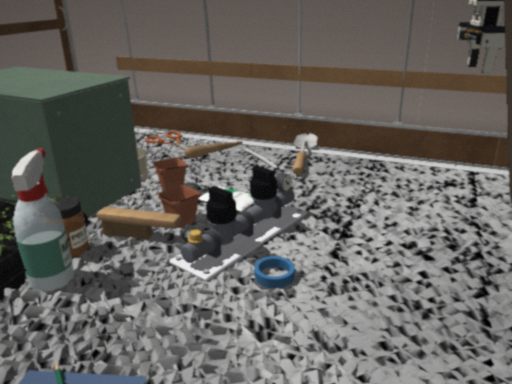

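The header lies from (175,170) to (310,230) in the top view, with caps at about (206,185) and (268,203). There is an orange fitting at the left end at (176,177). I'll zoom in to tell the gauge from the plug.

```bash
python3 - <<'E'
import cv2,numpy as np
t=cv2.imread("pics/top0.png")[145:250,155:325]; s=cv2.imread("pics/side0.png")[155:285,165:315]
t=cv2.resize(t,(780,480),interpolation=cv2.INTER_CUBIC)
s=cv2.resize(s,(690,598),interpolation=cv2.INTER_CUBIC)
cv2.imwrite("pics/t_z.png",t);cv2.imwrite("pics/s_z.png",np.clip(s*1.5,0,255).astype('uint8'))
E
```

```text
(no output)
```

View pics/t_z.png

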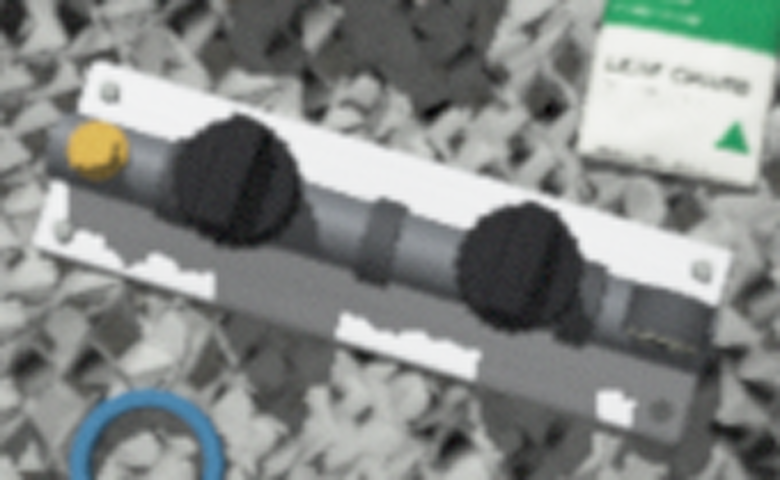

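View pics/s_z.png

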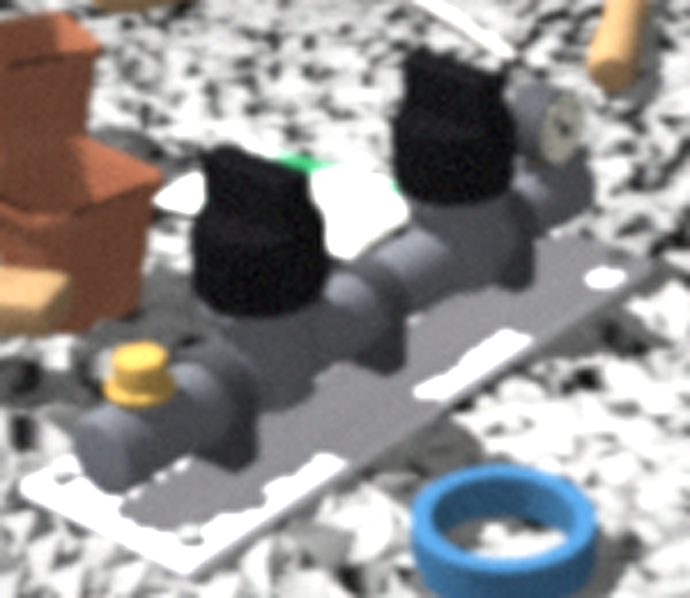

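The gauge (white face, zoomed side view) is at the far end, which is the right end in the top view. The yellow hex plug is at the left end. The target is therefore the right cap in the top view, at about (268,203), which is cap_2. Next I'll measure both caps and the plate from the depth data.

```bash
cat > h.py <<'E'
import numpy as np,cv2
def cloud(c):
    Z=c["z_map"];v,u=np.indices(Z.shape);T=c["cam_to_world"]
    P=np.stack([(u-c["cx"])/c["fx"]*Z,(v-c["cy"])/c["fy"]*Z,Z],-1)@T[:3,:3].T+T[:3,3]
    P[Z==0]=np.nan
    return P
def ax(p):
    (x,y),(w,h),a=cv2.minAreaRect((p[:,:2]*1e4).astype(np.float32))
    if w<h:a+=90;w,h=h,w
    return (round(x/1e4,4),round(y/1e4,4)),(round(w/1e4,4),round(h/1e4,4)),round((a+90)%180-90,1)
E
python3 - <<'E'
from h import *
for n in("top","side"):
    c=np.load(n+"0.npz");P=cloud(c);f=c["frame"].astype(int)
    F=P.reshape(-1,3);F=F[(abs(F[:,0]-.48)<.2)&(abs(F[:,1])<.25)]
    g=F[(F[:,2]>.0)&(F[:,2]<.2)]
    print(n,np.histogram(g[:,2],np.arange(0,.2,.01))[0])
    dark=(f.max(-1)<60)&(P[...,2]>.07)&(P[...,2]<.14)&(abs(P[...,0]-.48)<.15)&(abs(P[...,1])<.2)
    k,lab,st,ce=cv2.connectedComponentsWithStats(dark.astype(np.uint8))
    for i in range(1,k):
        if st[i,4]<150: continue
        q=P[lab==i];print(ce[i],st[i],np.percentile(q[:,2],[2,50,98]).round(4))
        b=q[q[:,2]>.112]; ro=q[(q[:,2]<.104)&(q[:,2]>.09)]
        if len(b)>5: print(" bar",len(b),ax(b),b[:,2].mean().round(4),b.mean(0).round(4)," roof",len(ro),ax(q))
    m=(f.min(-1)>0)&(P[...,2]>.003)&(P[...,2]<.06)
    print("hdr>0.02")
    for lo,hi,nm in((.02,.2,"all"),):
        pass
E
```

```text
top [8952  585   10  198  957  179  100  101  195  708   32  442   18    0
    0    0    0    0    0]
[206.15289982 185.31282953] [193 172  28  27 569] [0.0786 0.0973 0.1199]
 bar 214 ((0.6099, 0.0725), (0.0432, 0.0163), -20.9) 0.1175 [0.6092 0.0722 0.1175]  roof 310 ((0.6076, 0.0703), (0.0487, 0.0444), 89.0)
[267.74771481 203.79159049] [255 190  27  28 547] [0.0916 0.0972 0.1197]
 bar 215 ((0.576, -0.0423), (0.0437, 0.0158), -20.3) 0.1174 [ 0.5754 -0.0422  0.1174]  roof 321 ((0.575, -0.0422), (0.0482, 0.0464), -70.9)
hdr>0.02
side [7227  770  334  591  947  373  368  360  371  457  245  352    1    0
    0    0    0    0    0]
[263.40756303 182.60364146] [250 165  32  33 714] [0.071  0.0955 0.1185]
 bar 121 ((0.5753, -0.0408), (0.0466, 0.0181), -19.2) 0.1164 [ 0.5741 -0.038   0.1164]  roof 242 ((0.5702, -0.0528), (0.0772, 0.0498), 73.2)
[220.62577447 205.68401487] [207 187  30  36 807] [0.0712 0.0956 0.1185]
 bar 132 ((0.6086, 0.0747), (0.0443, 0.0142), -20.2) 0.1165 [0.6065 0.078  0.1165]  roof 282 ((0.607, 0.0826), (0.0459, 0.0342), -0.0)
hdr>0.02
```

The caps measure (0.6095, 0.0728) and (0.5756, -0.042). Their spacing is 0.1197 m against a nominal 0.120, and the tops are at 0.119, which matches. That puts header x at about -16.5° and cap_2's bar at about -20°. I'll start the approach at height.

The rows are not in the units I measure in: shifts go in shares of 0.5 m and turns go in shares of 90 degrees. I convert before sending: -0.36 m / 0.5 = -0.72, -0.12 m / 0.5 = -0.24.

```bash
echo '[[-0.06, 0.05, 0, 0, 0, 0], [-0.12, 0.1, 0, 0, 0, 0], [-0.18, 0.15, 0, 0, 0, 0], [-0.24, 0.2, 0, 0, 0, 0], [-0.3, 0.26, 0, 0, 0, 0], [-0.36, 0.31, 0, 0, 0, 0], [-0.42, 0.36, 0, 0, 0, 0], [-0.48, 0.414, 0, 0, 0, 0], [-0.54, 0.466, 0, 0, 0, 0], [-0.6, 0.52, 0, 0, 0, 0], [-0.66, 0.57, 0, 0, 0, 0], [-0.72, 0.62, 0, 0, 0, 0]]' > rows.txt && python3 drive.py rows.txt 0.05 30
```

```text
refused: ROWS must be a list of objects, one for each row. Nothing was moved.
```

Nothing moved. I misread the format; it is a list of objects, one for each row. Resending.

```bash
echo '[{"trans":[-0.06, 0.05, 0]}, {"trans":[-0.12, 0.1, 0]}, {"trans":[-0.18, 0.15, 0]}, {"trans":[-0.24, 0.2, 0]}, {"trans":[-0.3, 0.26, 0]}, {"trans":[-0.36, 0.31, 0]}, {"trans":[-0.42, 0.36, 0]}, {"trans":[-0.48, 0.414, 0]}, {"trans":[-0.54, 0.466, 0]}, {"trans":[-0.6, 0.52, 0]}, {"trans":[-0.66, 0.57, 0]}, {"trans":[-0.72, 0.62, 0]}]' > rows.txt && python3 drive.py rows.txt 0.05 30; python3 -c "
from plant import r, imaging, close_job, get_state
s=get_state();print(s['joints'].round(1),s['moment'].round(2))"
```

```text
time_s: 1.1
tcp_pos: [0.4531, -0.2386, 0.2266]
eef_rot: [180.0, 0.0, -162.6]
contact_force: [0.2, 0.1, 0.9]
gripper_width: 0.0502
gripper_force: 0.0
[ -5.8   5.1 -19.6  -0.  -65.3 -66.8] [-0.04 -0.1   0.03]
```

Converted, -0.1765 m / 0.5 = -0.353, -0.165 m / 0.5 = -0.33, -84 degrees / 90 = -0.9333.

```bash
echo '[{"trans":[-0.03, 0.026, 0], "r":[0, 0, -0.0778]}, {"trans":[-0.06, 0.052, 0], "r":[0, 0, -0.1556]}, {"trans":[-0.09, 0.078, 0], "r":[0, 0, -0.2333]}, {"trans":[-0.12, 0.104, 0], "r":[0, 0, -0.3111]}, {"trans":[-0.15, 0.13, 0], "r":[0, 0, -0.3889]}, {"trans":[-0.18, 0.156, 0], "r":[0, 0, -0.4667]}, {"trans":[-0.21, 0.182, 0], "r":[0, 0, -0.5444]}, {"trans":[-0.24, 0.208, 0], "r":[0, 0, -0.6222]}, {"trans":[-0.27, 0.234, 0], "r":[0, 0, -0.7]}, {"trans":[-0.3, 0.26, 0], "r":[0, 0, -0.7778]}, {"trans":[-0.33, 0.284, 0], "r":[0, 0, -0.8556]}, {"trans":[-0.353, 0.304, 0], "r":[0, 0, -0.9333]}]' > rows.txt && python3 drive.py rows.txt; echo '[{"r":[0, 0, -0.0778]}, {"r":[0, 0, -0.1556]}, {"r":[0, 0, -0.2333]}, {"r":[0, 0, -0.3111]}, {"r":[0, 0, -0.3889]}, {"r":[0, 0, -0.4667]}, {"r":[0, 0, -0.5444]}, {"r":[0, 0, -0.6222]}, {"r":[0, 0, -0.6478]}, {"r":[0, 0, -0.6478]}, {"r":[0, 0, -0.6478]}]' > rows.txt && python3 drive.py rows.txt;python3 -c "
from plant import r, imaging, close_job, get_state
s=get_state();print(s['joints'].round(1),s['moment'].round(2),s['tcp_pos'])"
```

```text
time_s: 2.1
tcp_pos: [0.5761, -0.0416, 0.2262]
eef_rot: [180.0, 0.0, -78.2]
contact_force: [-0.3, -0.5, 0.6]
gripper_width: 0.0499
gripper_force: 0.0
time_s: 3.02
tcp_pos: [0.5754, -0.0427, 0.2263]
eef_rot: [180.0, 0.0, -20.4]
contact_force: [-0.0, -0.1, 0.4]
gripper_width: 0.05
gripper_force: 0.0
[ 15.2  11.4 -12.   -0.  -66.6  54.4] [-0.07  0.18 -0.01] [ 0.57543393 -0.04274044  0.22627173]
```

Positioned over cap_2. Now descending to 0.1005 and closing.

Converted, 0.1255 m / 0.5 = 0.251, 0.12 m / 0.5 = 0.24.

```bash
echo '[{"trans":[0, 0, 0.04]}, {"trans":[0, 0, 0.08]}, {"trans":[0, 0, 0.12]}, {"trans":[0, 0, 0.16]}, {"trans":[0, 0, 0.19]}, {"trans":[0, 0, 0.21]}, {"trans":[0, 0, 0.23]}, {"trans":[0, 0, 0.24]}, {"trans":[0, 0, 0.251]}, {"trans":[0, 0, 0.251]}, {"trans":[0, 0, 0.251]}]' > rows.txt && python3 drive.py rows.txt && echo '[{}, {}, {}, {}, {}, {}, {}, {}]' > rows.txt && python3 drive.py rows.txt 0 35;python3 -c "
from plant import r, imaging, close_job, get_state
s=get_state();print(s['moment'].round(2))"
```

```text
time_s: 3.93
tcp_pos: [0.5759, -0.0427, 0.1014]
eef_rot: [-180.0, -0.0, -20.3]
contact_force: [-0.4, 0.3, -0.1]
gripper_width: 0.0499
gripper_force: 0.0
time_s: 4.6
tcp_pos: [0.5757, -0.0427, 0.1012]
eef_rot: [-180.0, -0.0, -20.3]
contact_force: [-0.7, -0.1, 1.8]
gripper_width: 0.0155
gripper_force: 35.0
[-0.01  0.31 -0.01]
```

Gripped: the opening is 15.5 mm against a nominal 16 mm. Trying counter-clockwise gently, watching the moment about z.

Converted, -12 degrees / 90 = -0.1333.

```bash
for i in 1 2 3; do :; done; echo '[{"r":[0, 0, -0.0333]}, {"r":[0, 0, -0.0667]}, {"r":[0, 0, -0.1]}, {"r":[0, 0, -0.1333]}, {"r":[0, 0, -0.1333]}]' > rows.txt && python3 drive.py rows.txt;python3 -c "
from plant import r, imaging, close_job, get_state
s=get_state();print(s['moment'].round(2))"; echo '[{"r":[0, 0, -0.0222]}, {"r":[0, 0, -0.0444]}, {"r":[0, 0, -0.0667]}, {"r":[0, 0, -0.0667]}]' > rows.txt && python3 drive.py rows.txt;python3 -c "
from plant import r, imaging, close_job, get_state
s=get_state();print(s['moment'].round(2))"
```

```text
time_s: 5.02
tcp_pos: [0.5759, -0.0427, 0.1012]
eef_rot: [-180.0, -0.0, -8.1]
contact_force: [0.4, 0.7, 1.2]
gripper_width: 0.0156
gripper_force: 35.0
[ 0.01  0.06 -0.02]
time_s: 5.35
tcp_pos: [0.5759, -0.0428, 0.1012]
eef_rot: [180.0, -0.0, -2.3]
contact_force: [0.6, -0.2, 0.5]
gripper_width: 0.0156
gripper_force: 35.0
[-0.13  0.01 -0.02]
```

Converted, -3 degrees / 90 = -0.0333.

```bash
echo '[{"r":[0, 0, -0.0222]}, {"r":[0, 0, -0.0333]}, {"r":[0, 0, -0.0333]}]' > rows.txt && python3 drive.py rows.txt;python3 -c "
from plant import r, imaging, close_job, get_state
s=get_state();print(s['moment'].round(3),s['eef_rot'])"
```

```text
time_s: 5.6
tcp_pos: [0.5758, -0.0429, 0.1012]
eef_rot: [180.0, -0.0, 0.7]
contact_force: [0.5, -0.8, 2.6]
gripper_width: 0.0153
gripper_force: 35.0
[-0.686 -0.018 -0.039] [ 1.79986316e+02 -1.53309274e-02  6.60008626e-01]
```

Converted, -3 degrees / 90 = -0.0333.

```bash
echo '[{"r":[0, 0, -0.0222]}, {"r":[0, 0, -0.0333]}, {"r":[0, 0, -0.0333]}]' > rows.txt && python3 drive.py rows.txt;python3 -c "
from plant import r, imaging, close_job, get_state
import cv2
s=get_state();print(s['moment'].round(3),s['eef_rot'],s['joint_torque'].round(2))
for n in('side',): cv2.imwrite('pics/side1.png',cv2.resize(imaging.capture(n)['frame'][130:280,170:340,::-1],(680,600),interpolation=2))"
```

```text
time_s: 5.85
tcp_pos: [0.5758, -0.0429, 0.1014]
eef_rot: [180.0, -0.0, 3.7]
contact_force: [0.2, -2.9, 3.9]
gripper_width: 0.0154
gripper_force: 35.0
[-0.998  0.079 -0.018] [ 1.79983849e+02 -2.37346181e-02  3.68082491e+00] [  1.26 -47.65  23.32   4.61   0.23   0.41]
```

View pics/side1.png

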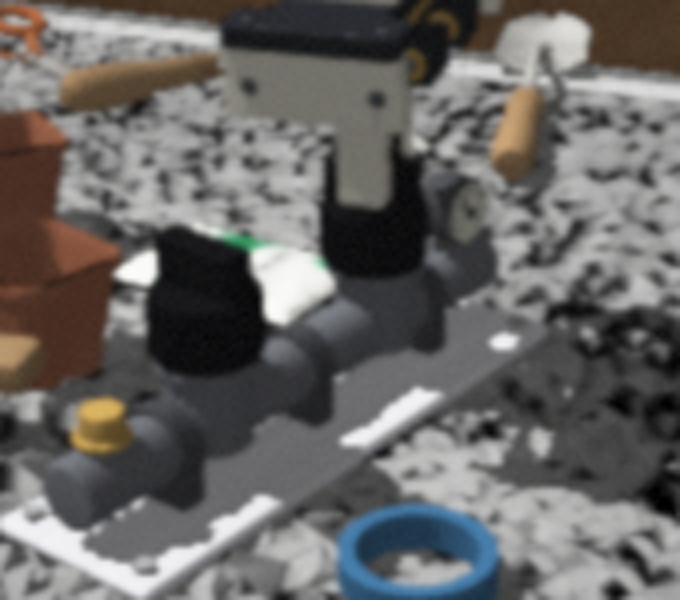

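The picture shows the fingers seated on cap_2's bar and cap_1 untouched. The opening is unchanged, so the bar follows the pads, but the load is creeping up. I'll continue carefully, rising a little to match the climb, and watch joint 6's torque.

Converted, -0.0005 m / 0.5 = -0.001, -2 degrees / 90 = -0.0222.

```bash
echo '[{"trans":[0, 0, -0.001], "r":[0, 0, -0.0222]}, {"trans":[0, 0, -0.001], "r":[0, 0, -0.0222]}]' > rows.txt && python3 drive.py rows.txt;python3 -c "
from plant import r, imaging, close_job, get_state
s=get_state();print(s['moment'].round(3),s['eef_rot'],s['joint_torque'].round(2))"
```

```text
time_s: 6.07
tcp_pos: [0.5756, -0.0427, 0.1016]
eef_rot: [-180.0, -0.0, 5.7]
contact_force: [0.5, -0.9, 1.7]
gripper_width: 0.0159
gripper_force: 35.0
[-0.532  0.042 -0.003] [-1.79994616e+02 -5.06125579e-03  5.71582841e+00] [  0.54 -48.41  23.58   5.11   0.05   0.51]
```

```bash
cat > bar.py <<'E'
from plant import r, imaging, close_job, get_state
from h import *
import sys
def show(c):
    P=cloud(c);f=c["frame"].astype(int)
    for n,ctr in(("cap1",(.6095,.0728)),("cap2",(.5756,-.0425))):
        for lo in(.104,.112):
            m=(f.max(-1)<60)&(P[...,2]>lo)&(P[...,2]<.122)&(np.hypot(P[...,0]-ctr[0],P[...,1]-ctr[1])<.03)
            q=P[m]
            if len(q)<8: print(n,len(q));continue
            print(n,lo,len(q),ax(q),q[:,2].max().round(4), "fit",cv2.fitLine((q[:,:2]*1e3).astype(np.float32),cv2.DIST_HUBER,0,.01,.01).ravel().round(2))
show(np.load("side0.npz")); show(imaging.capture("side")); print("top");show(imaging.capture("top"))
E
python3 bar.py
```

```text
cap1 0.104 236 ((0.6091, 0.0745), (0.0464, 0.0152), -19.6) 0.1197 fit [ 9.5000e-01 -3.0000e-01  6.0844e+02  7.9630e+01]
cap1 0.112 137 ((0.6091, 0.0745), (0.0453, 0.0142), -20.2) 0.1197 fit [ 9.6000e-01 -2.8000e-01  6.0937e+02  7.8320e+01]
cap2 0.104 204 ((0.5753, -0.0408), (0.0466, 0.0181), -19.2) 0.1196 fit [ 9.5000e-01 -3.0000e-01  5.7562e+02 -3.5850e+01]
cap2 0.112 121 ((0.5753, -0.0408), (0.0466, 0.0181), -19.2) 0.1196 fit [ 9.5000e-01 -3.0000e-01  5.7601e+02 -3.6910e+01]
cap1 0.104 232 ((0.6101, 0.076), (0.0461, 0.0132), -17.2) 0.1196 fit [ 9.5000e-01 -3.0000e-01  6.0899e+02  7.9370e+01]
cap1 0.112 138 ((0.6103, 0.076), (0.0458, 0.0131), -17.5) 0.1196 fit [ 9.5000e-01 -3.1000e-01  6.0898e+02  7.8600e+01]
cap2 0.104 97 ((0.5739, -0.0414), (0.0444, 0.023), -2.7) 0.1209 fit [ 9.9000e-01  1.1000e-01  5.6696e+02 -3.5460e+01]
cap2 0.112 60 ((0.573, -0.0415), (0.0426, 0.0229), -3.6) 0.1209 fit [ 9.9000e-01  1.7000e-01  5.6759e+02 -3.6960e+01]
top
cap1 0
cap1 0
cap2 0
cap2 0
```

The bar itself now reads about +6 to +9°, level with the tool at 5.7°, and its top has climbed 1.3 mm. So counter-clockwise loosens it. I'll carry on to about 47° (1.1 rad from header x).

Converted, -0.001 m / 0.5 = -0.002, -0.0008 m / 0.5 = -0.0016, -20 degrees / 90 = -0.2222.

```bash
echo '[{"trans":[0, 0, -0.0004], "r":[0, 0, -0.0333]}, {"trans":[0, 0, -0.0008], "r":[0, 0, -0.0667]}, {"trans":[0, 0, -0.0012], "r":[0, 0, -0.1]}, {"trans":[0, 0, -0.0016], "r":[0, 0, -0.1333]}, {"trans":[0, 0, -0.002], "r":[0, 0, -0.1667]}, {"trans":[0, 0, -0.002], "r":[0, 0, -0.2]}, {"trans":[0, 0, -0.002], "r":[0, 0, -0.2222]}, {"trans":[0, 0, -0.002], "r":[0, 0, -0.2222]}]' > rows.txt && python3 drive.py rows.txt;python3 -c "
from plant import r, imaging, close_job, get_state
s=get_state();print(s['moment'].round(3),s['joint_torque'].round(2))"
echo '[{"r":[0, 0, -0.0333]}, {"r":[0, 0, -0.0667]}, {"r":[0, 0, -0.1]}, {"r":[0, 0, -0.1333]}, {"r":[0, 0, -0.1667]}, {"r":[0, 0, -0.2]}, {"r":[0, 0, -0.2333]}, {"r":[0, 0, -0.2444]}, {"r":[0, 0, -0.2444]}]' > rows.txt && python3 drive.py rows.txt;python3 -c "
from plant import r, imaging, close_job, get_state
s=get_state();print(s['moment'].round(3),s['joint_torque'].round(2))"; python3 bar.py | sed -n '7,8p'
```

```text
time_s: 6.83
tcp_pos: [0.5752, -0.0424, 0.1022]
eef_rot: [-180.0, 0.0, 25.7]
contact_force: [-0.9, 0.6, 1.6]
gripper_width: 0.0156
gripper_force: 35.0
[ 0.317  0.476 -0.023] [ -0.62 -48.72  24.12   5.92   0.29   0.74]
time_s: 7.58
tcp_pos: [0.5753, -0.0427, 0.1022]
eef_rot: [-180.0, 0.0, 47.6]
contact_force: [-0.6, 1.0, -0.8]
gripper_width: 0.0154
gripper_force: 35.0
[-0.059  0.128 -0.047] [ 1.000e-02 -4.987e+01  2.455e+01  5.770e+00  4.000e-02  4.900e-01]
cap2 0.104 99 ((0.5865, -0.0318), (0.0282, 0.0152), -68.8) 0.1217 fit [ 2.0000e-02 -1.0000e+00  5.8339e+02 -2.6530e+01]
cap2 0.112 63 ((0.5864, -0.0318), (0.0282, 0.015), -68.8) 0.1217 fit [ 9.0000e-02 -1.0000e+00  5.8367e+02 -2.9260e+01]
```

The bar is now at about 45° and 2 mm up. Trying a short lift and checking the force.

Converted, -0.006 m / 0.5 = -0.012, -0.004 m / 0.5 = -0.008.

```bash
echo '[{"trans":[0, 0, -0.002]}, {"trans":[0, 0, -0.004]}, {"trans":[0, 0, -0.008]}, {"trans":[0, 0, -0.012]}, {"trans":[0, 0, -0.012]}]' > rows.txt && python3 drive.py rows.txt - 40; python3 bar.py | sed -n '7,8p'
```

```text
time_s: 8.1
tcp_pos: [0.5757, -0.0428, 0.109]
eef_rot: [180.0, -0.0, 47.7]
contact_force: [-0.7, -0.7, -0.4]
gripper_width: 0.0161
gripper_force: 40.0
cap2 0.104 108 ((0.5709, -0.0282), (0.0453, 0.0226), 21.6) 0.1216 fit [ 9.7000e-01  2.3000e-01  5.7986e+02 -2.4650e+01]
cap2 0.112 46 ((0.5863, -0.0245), (0.0189, 0.0101), -1.4) 0.1216 fit [ 9.9000e-01  1.1000e-01  5.8386e+02 -2.4150e+01]
```

Converted, -0.07 m / 0.5 = -0.14, -0.066 m / 0.5 = -0.132.

```bash
echo '[{"trans":[0, 0, -0.012]}, {"trans":[0, 0, -0.026]}, {"trans":[0, 0, -0.04]}, {"trans":[0, 0, -0.056]}, {"trans":[0, 0, -0.072]}, {"trans":[0, 0, -0.088]}, {"trans":[0, 0, -0.104]}, {"trans":[0, 0, -0.12]}, {"trans":[0, 0, -0.132]}, {"trans":[0, 0, -0.14]}, {"trans":[0, 0, -0.14]}, {"trans":[0, 0, -0.14]}]' > rows.txt && python3 drive.py rows.txt; python3 - <<'E'
from plant import r, imaging, close_job, get_state
from h import *
c=imaging.capture("side");P=cloud(c);f=c["frame"].astype(int)
cv2.imwrite("pics/side2.png",cv2.resize(c["frame"][100:250,170:340,::-1],(680,600),interpolation=2))
m=(f.max(-1)<50)&(P[...,2]>.1)&(P[...,2]<.205)&(np.hypot(P[...,0]-.5756,P[...,1]+.0425)<.03)
print(m.sum(),np.percentile(P[m][:,2],[1,50,99]),get_state()["qd"].round(2))
E
```

```text
time_s: 9.2
tcp_pos: [0.5756, -0.0427, 0.1786]
eef_rot: [-180.0, -0.0, 47.7]
contact_force: [0.1, 0.1, -1.7]
gripper_width: 0.0161
gripper_force: 40.0
604 [0.14452633 0.16623518 0.20106014] [ 0.05  0.36 -0.29 -0.09  0.16  0.06]
```

View pics/side2.png

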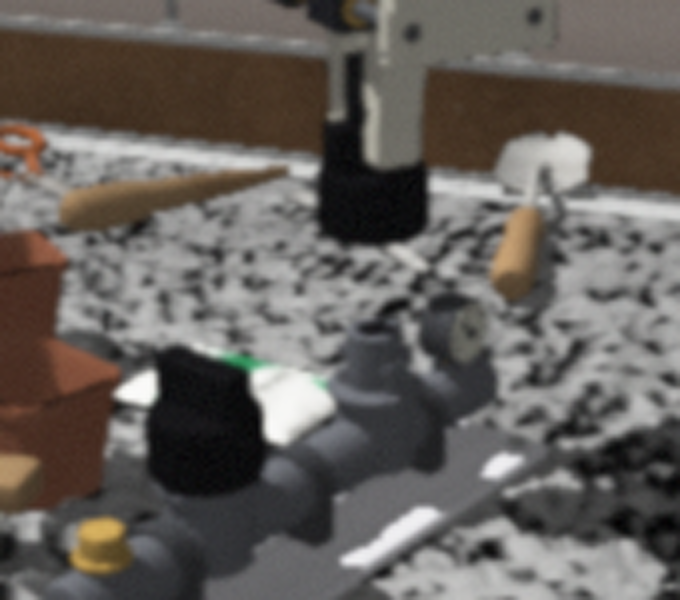

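The cap is held upright at crop pixel (372,190), above the bare port at (375,340). Its underside is at about 0.145 m, roughly 79 mm above its seat. Cap_1 is untouched. Settling briefly, then handing in.

```bash
echo '[{}, {}, {}, {}, {}, {}]' > rows.txt && python3 drive.py rows.txt && python3 -c "
from plant import r, imaging, close_job, get_state
print(close_job())"
```

```text
time_s: 9.75
tcp_pos: [0.5756, -0.0427, 0.1785]
eef_rot: [-180.0, 0.0, 47.7]
contact_force: [-0.2, 0.8, -0.8]
gripper_width: 0.0151
gripper_force: 40.0
the job is handed in; nothing more can be done
None
```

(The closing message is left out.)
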